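# Feel out the soft spring hold-down

### The arm

A 6-joint arm with a two-finger parallel gripper is mounted at the origin on the work surface. World frame = base frame: x ahead of the robot, y to its left, z up, the work surface at z = 0. Lengths are in m, angles in rad, forces in N, time in s.
With the tool pointing down it reaches from about 0.3 to 0.875 m from the base axis. Payload 6.4 kg.
Tool frame: the origin (TCP) lies midway between the tips of the shut fingers; the grasp point (between the pads) lies ctrl.grip_point_offset behind it (ctrl.grip_point_offset is the distance from the TCP to the grasp point, in m); z points along the fingers, y is the direction in which the jaws open and shut (so a half turn about z gives the same grasp; the last joint's range is limited). The gripper opens to 85 mm and grips with 20 to 120 N. Pads are 22 mm wide; open, the fingers measure 114 mm over their backs; the gripper's body (76 mm by 85 mm) begins 54 mm behind the grasp point. The pads swing forward as they close: fully open they stand 13 mm farther back than shut.
Start: joints at [-0.206, 0.181, 1.607, -0, 1.354, -0.206], TCP at [0.575, 0, 0.231] pointing down, gripper open.
Joint ranges: [-2.99, 2.99], [-0.89, 2.07], [0.3, 2.58], [-1.14, 4.28], [0, 2.63], [-3.12, 3.12]. Speed limits (rad/s): [2.57, 2.57, 3.01, 3.14, 3.14, 3.14].

### API

Orientations are given as a unit quaternion [w, x, y, z].
In Python, from bench import ctrl, viewer gives the robot as it stands.
- The arm moves only by the shell command python3 -m handwheel 'ROWS' [OPENING]. ROWS is JSON, a list of rows, each an object with "travel": the shift along the tool's x, y, z as a fraction of full scale, a list of three; "dr": the turn, a rotation vector about the tool's x, y, z as a fraction of full scale, a list of three. A call has 1 to 20 rows; each row shifts and turns the pose as measured when the row begins, along the tool's axes as they then stand; what a row does not reach is not made up. Full scale, the value 1, is 150 mm for a shift and 30 degrees for a turn. A row lasts 1/12 s, in which the tool goes at most 41.7 mm and 7.16 degrees, less where a joint would pass 70% of its speed; a pose out of reach is approached as far as the arm can. A call with a number of a shift or a turn outside -1 to 1 is refused whole. A call with a gripper value outside its range is refused whole. OPENING is the opening, from -1 (shut) to 1 (fully open), set as the call begins (- or left out, the last holds). The fingers move at their own pace and stop on an object; the grip force is fixed at half the most. Time passes only in rows, so rows that do not move let the fingers close. It gives the time, the measured TCP pose, the force and the opening at its end, in the units of the state.
- ctrl.get_obs(): the state, without advancing time (a new reading comes with each control period).
- viewer.camera(name): name is "scene" or "side" or "wrist"; returns the picture (480x640x3 uint8, red, green, blue); there is no depth.
- viewer.get_calibration(name): a dict with "camera_matrix" (3x3 intrinsics, pixels), "k1" (the pictures are not rectified: a ray, as slopes to the right and down, at radius r is drawn at 1 + k1 r^2 times it, then the intrinsics apply), "R" (3x3) and "t" (3): a world point X has camera coordinates R X + t. Camera axes: x right, y down, z forward; pixel columns grow to the right and rows downward; lengths in m; the calibration is good to about 2 mm. A picture is of the moment at which its call begins: read the wrist's pose just before it. get_calibration takes no time and is no camera call; for the wrist camera it gives the pose at the moment of the call.
- ctrl.hand_in(): hands the job in, once; it reports no verdict.
The state is a dict: "time_s": time; "q": joint angles; "dq": joint speeds; "joint_efforts": joint torques, N m; "eef_pos": TCP position; "eef_rot": TCP orientation; "wrist_force": force on the tool from outside, world axes, zero at the start; "torque": the same for the moment, N m; "opening": opening from 0.0 (shut) to 1.0 (fully open).
Only numpy, scipy, OpenCV 4.12 (cv2) and the standard library are available. Lean on these libraries where they do the work, as an engineer would, in place of code of your own. Each camera call takes 0.05 s, during which the arm holds its last target. There are 200 camera calls.

### The job

One of the three spring hold-downs on the test board has a leaf that is too soft. Working along the row from the robot's left to its right, press the tip of each leaf gently down onto its stop, hold it there about half a second and let it up again; then lift the soft unit out of its nest and set it down, without dropping it, the right way up and flat in the red tray. Leave the two sound units in their nests and do not disturb the other things on the bench.

Things in the scene. Friction and masses are not known exactly. Their poses are not given: they have to be found in the camera images.
- board: Plywood test board fixed to the bench, 200 (x) x 300 (y) mm; origin under its centre on the bench top, x away from the robot. An 18 mm base carries a 6 mm sheet (top at 24 mm) with three nests at y = +95, 0, -95 mm (left, middle, right). The units stand in them on the base, 1 mm loose all round, leaf tips away from the robot, clamp blocks 35 mm on the robot's side of the centre.
- unit_a_block (a point): Unit A: one of three alike spring hold-downs: aluminium plate 118 x 34 x 10 mm, on its robot-side end a dark steel clamp block 34 x 34 mm, its screw heads 41 mm above the unit's underside. The point is in the block's middle, 30 mm above the underside: grip here, 34 mm across (y). x points along the leaf to its tip. The plate runs from 20 mm behind the point to 98 mm ahead. 0.3 kg, balances 13 mm ahead of the point.
- leaf_a_tip (a point): Unit A: top of the rolled free tip of its spring-steel leaf (roll 10 mm thick, 24 mm wide across the unit), 87 mm ahead of the clamp block's middle and 36 mm above the unit's underside when not loaded. Press here, straight down.
- leaf_a (a joint): Unit A: bend of its leaf, rad: 0 free, growing as the tip is pressed down (1 mm at the tip = 0.0154 rad; it turns about a line 65 mm behind the tip). The tip meets a solid brass stop after 6 to 10 mm, not the same on each unit. A sound leaf takes 0.8 to 1.0 N per mm (6 to 8 N at its stop), a soft one 0.4 to 0.5 N per mm (about 4 N). Over 18 N would damage a leaf.
- unit_b_block (a point): Unit B: one of three alike spring hold-downs: aluminium plate 118 x 34 x 10 mm, on its robot-side end a dark steel clamp block 34 x 34 mm, its screw heads 41 mm above the unit's underside. The point is in the block's middle, 30 mm above the underside: grip here, 34 mm across (y). x points along the leaf to its tip. The plate runs from 20 mm behind the point to 98 mm ahead. 0.3 kg, balances 13 mm ahead of the point.
- leaf_b_tip (a point): Unit B: top of the rolled free tip of its spring-steel leaf (roll 10 mm thick, 24 mm wide across the unit), 87 mm ahead of the clamp block's middle and 36 mm above the unit's underside when not loaded. Press here, straight down.
- leaf_b (a joint): Unit B: bend of its leaf, rad: 0 free, growing as the tip is pressed down (1 mm at the tip = 0.0154 rad; it turns about a line 65 mm behind the tip). The tip meets a solid brass stop after 6 to 10 mm, not the same on each unit. A sound leaf takes 0.8 to 1.0 N per mm (6 to 8 N at its stop), a soft one 0.4 to 0.5 N per mm (about 4 N). Over 18 N would damage a leaf.
- unit_c_block (a point): Unit C: one of three alike spring hold-downs: aluminium plate 118 x 34 x 10 mm, on its robot-side end a dark steel clamp block 34 x 34 mm, its screw heads 41 mm above the unit's underside. The point is in the block's middle, 30 mm above the underside: grip here, 34 mm across (y). x points along the leaf to its tip. The plate runs from 20 mm behind the point to 98 mm ahead. 0.3 kg, balances 13 mm ahead of the point.
- leaf_c_tip (a point): Unit C: top of the rolled free tip of its spring-steel leaf (roll 10 mm thick, 24 mm wide across the unit), 87 mm ahead of the clamp block's middle and 36 mm above the unit's underside when not loaded. Press here, straight down.
- leaf_c (a joint): Unit C: bend of its leaf, rad: 0 free, growing as the tip is pressed down (1 mm at the tip = 0.0154 rad; it turns about a line 65 mm behind the tip). The tip meets a solid brass stop after 6 to 10 mm, not the same on each unit. A sound leaf takes 0.8 to 1.0 N per mm (6 to 8 N at its stop), a soft one 0.4 to 0.5 N per mm (about 4 N). Over 18 N would damage a leaf.
- tray_red: Red reject tray, open, fixed to the bench, 200 (x) x 150 (y) x 35 mm high, walls and floor 4 mm thick, empty; origin under its centre on the bench top.
- tray_blue: Blue tray of the same size, empty, for later; it plays no part here. Origin under its centre.
- bar_clamp: Quick-action bar clamp lying on the bench, 300 mm long; a bystander, origin at its underside.
- drill: Cordless drill standing on its battery, 210 mm high; a bystander, origin at its underside.
- tape_roll: Roll of black tape, 90 mm across, 24 mm high; a bystander, origin at its underside.
- screwdriver: Screwdriver with an orange handle, 200 mm long; a bystander, origin at its underside.
- offcut: Plywood offcut with two holes, 160 x 90 x 18 mm; a bystander, origin at its underside.
- screw_cup: Grey cup, 70 mm across, 55 mm high; a bystander, origin at its underside.

How it is judged:
By the outcome, as a careful person would: the job done as asked, in the order asked, and still so for the second after the job is handed in, with the robot touching nothing.
It also fails if it takes over 72 s, if anything falls off the work surface, if the arm or the gripper's body presses on something with over 40 N, if the wrist force passes 120 N, or if a joint passes its speed limit or range.

## Working session

There is one attempt and no reset: what is moved stays moved. The work goes in short steps, Python scripts to look and compute and a shell command to move; the robot and the scene stay as the last step left them, time stands still between calls to the robot, and variables do not carry over. Pictures are saved under pics/ and viewed, about 8 in all and at most 12, crops included, and the job is handed in when it is done.

```bash
mkdir -p pics; ls
python3 - <<'E'
from bench import ctrl, viewer
import cv2
o=ctrl.get_obs();print({k:o[k] for k in('time_s','eef_pos','eef_rot','wrist_force','opening')},ctrl.grip_point_offset)
for n in('scene','side','wrist'):
    c=viewer.get_calibration(n);print(n,c)
    cv2.imwrite(f'pics/{n}0.png',viewer.camera(n)[:,:,::-1])
E
```

```text
pics
{'time_s': 0.0, 'eef_pos': array([5.74430156e-01, 1.38079643e-04, 2.30355287e-01]), 'eef_rot': array([-7.76185533e-04,  7.07122016e-01,  7.07090953e-01, -4.85601745e-04]), 'wrist_force': array([ 0.2492491 , -0.4671362 ,  0.11769825]), 'opening': 0.9994705303482594} 0.0187
scene {'camera_matrix': array([[442.67942189,   0.        , 316.25738627],
       [  0.        , 442.67942189, 239.69036913],
       [  0.        ,   0.        ,   1.        ]]), 'k1': -0.05139748943426235, 'R': array([[ 0.74006508,  0.67231144,  0.01734935],
       [ 0.46538082, -0.49331643, -0.73488747],
       [-0.48551454,  0.55193861, -0.67796711]]), 't': array([-0.39976651, -0.20982887,  1.48088289])}
side {'camera_matrix': array([[523.4714545 ,   0.        , 318.8581266 ],
       [  0.        , 523.4714545 , 248.90110972],
       [  0.        ,   0.        ,   1.        ]]), 'k1': 0.004562393968275686, 'R': array([[ 0.75774095, -0.65222398, -0.02079728],
       [-0.46342269, -0.51541055, -0.72082687],
       [ 0.45942143,  0.55583797, -0.69280307]]), 't': array([-0.45612052,  0.28438349,  1.41964779])}
wrist {'camera_matrix': array([[380.3810987 ,   0.        , 311.86313203],
       [  0.        , 380.3810987 , 235.98110108],
       [  0.        ,   0.        ,   1.        ]]), 'k1': -0.03770065755400085, 'R': array([[ 9.99995846e-01,  1.87180440e-04, -2.87634860e-03],
       [ 9.27313927e-04, -9.65730350e-01,  2.59545815e-01],
       [-2.72919524e-03, -2.59547404e-01, -9.65726512e-01]]), 't': array([-0.57350141, -0.03450269,  0.37970752])}
```

View images.

View pics/scene0.png

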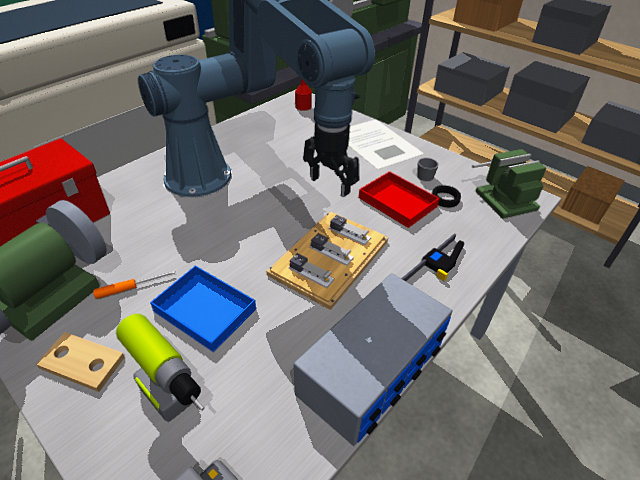

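View pics/side0.png

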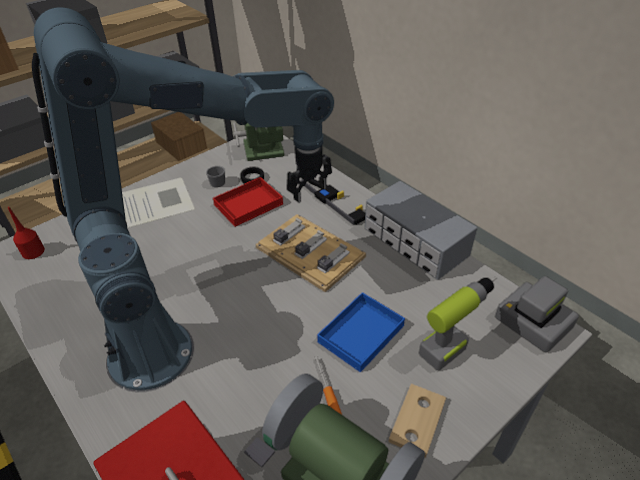

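View pics/wrist0.png

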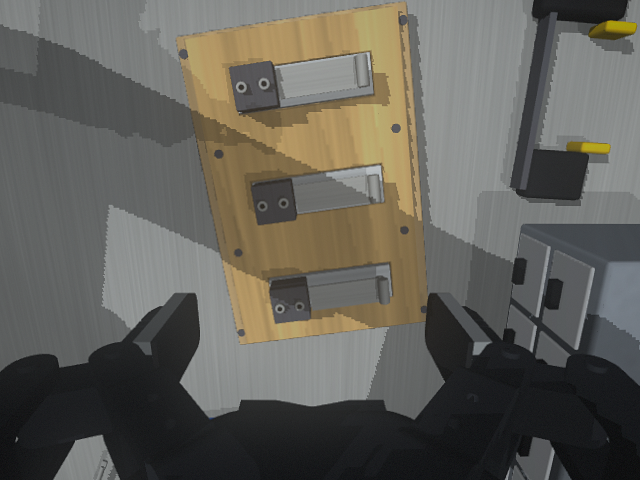

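```bash
cat > h.py <<'E'
import numpy as np, cv2
from scipy.optimize import least_squares
from scipy.spatial.transform import Rotation as Rn
def proj(c,X):
    X=np.atleast_2d(X)@c['R'].T+c['t']; s=X[:,:2]/X[:,2:]
    s=s*(1+c['k1']*(s**2).sum(1,keepdims=True)); K=c['camera_matrix']
    return s*[K[0,0],K[1,1]]+K[:2,2]
def ray(c,px):
    K=c['camera_matrix']; d=(np.array(px,float)-K[:2,2])/[K[0,0],K[1,1]]; s=d.copy()
    for _ in range(20): s=d/(1+c['k1']*(s**2).sum())
    return -c['R'].T@c['t'], c['R'].T@np.r_[s,1]
def at(c,px,z):
    o,d=ray(c,px); return o+d*(z-o[2])/d[2]
def world(p,L):  # p=x,y,yaw ; L local Nx3
    L=np.atleast_2d(L).astype(float); a=p[2]; W=L.copy()
    W[:,0]=p[0]+np.cos(a)*L[:,0]-np.sin(a)*L[:,1]; W[:,1]=p[1]+np.sin(a)*L[:,0]+np.cos(a)*L[:,1]; return W
def fit(obs,p0): # obs list of (cal, local pts, pixels)
    f=lambda p:np.concatenate([(proj(c,world(p,L))-px).ravel() for c,L,px in obs])
    r=least_squares(f,p0,loss='soft_l1'); return r.x,f(r.x).reshape(-1,2).round(1)
E
python3 - <<'E'
from bench import viewer
from h import *
c=viewer.get_calibration('wrist')
L=[];P=[]
for y,b,t in((.095,(252.5,85.5),(363,70)),(0,(272.5,204.5),(374,188)),(-.095,(289.5,307.5),(383,290))):
    L+=[(-.035,y,.059),(.052,y,.054)];P+=[b,t]
L+=[(-.1,.15,.024),(.1,.15,.024),(-.1,-.15,.024),(.1,-.15,.024)];P+=[(177,38),(406,3),(240,344),(427,322)]
p,r=fit([(c,np.array(L),np.array(P))],[.6,.1,.1]);print(p,np.degrees(p[2]));print(r.tolist())
print(world(p,L[:6]).round(4).tolist())
a=cv2.imread('pics/scene0.png')[155:240,335:465];b=cv2.imread('pics/side0.png')[165:240,195:305]
a=cv2.resize(a,None,fx=5,fy=5,interpolation=2)[:420];b=cv2.resize(b,None,fx=5,fy=5,interpolation=2)
cv2.imwrite('pics/ca.png',a);cv2.imwrite('pics/cb.png',b)
E
```

```text
[0.57510149 0.01299283 0.1403636 ] 8.042241696433866
[[-0.4, 0.1], [-0.8, -0.1], [-0.3, -0.1], [0.4, 1.2], [0.2, -0.5], [1.6, 2.4], [-5.1, -3.1], [1.9, -5.2], [-1.8, 3.9], [3.7, 1.8]]
[[0.5272, 0.1022, 0.059], [0.6133, 0.1143, 0.054], [0.5404, 0.0081, 0.059], [0.6266, 0.0203, 0.054], [0.5537, -0.086, 0.059], [0.6399, -0.0738, 0.054]]
```

View pics/ca.png

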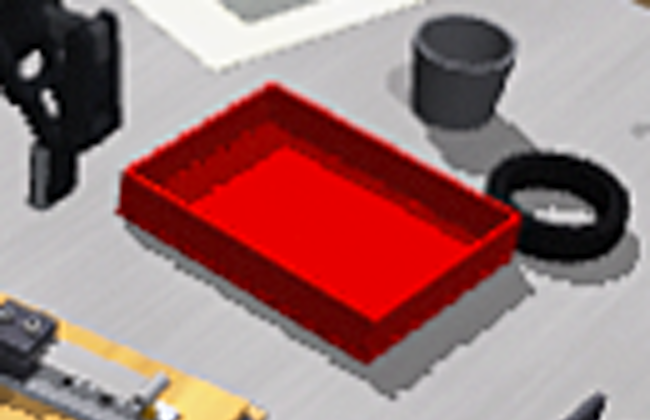

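View pics/cb.png

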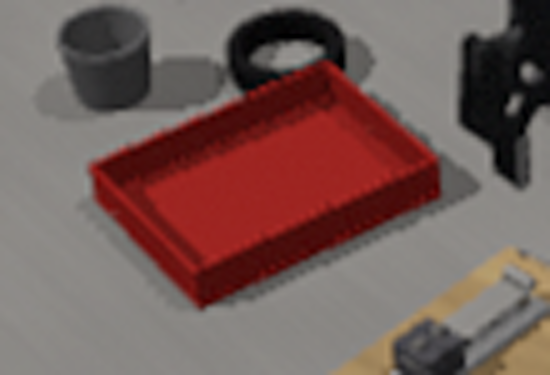

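Run:
```python
from bench import viewer
from h import *
cs=viewer.get_calibration('scene');cd=viewer.get_calibration('side')
S=[(389.2,171.8),(359.6,189),(439,197.6),(409,220)];D=[(213.6,199),(260.6,177.8),(282.6,196.6),(235,218)]
A=np.array([at(cs,p,.035) for p in S]);B=np.array([at(cd,p,.035) for p in D])
print(A.round(3).tolist(),B.round(3).tolist())
ctr=(A.mean(0)+B.mean(0))/2;print(A.mean(0),B.mean(0))
# match corners
C=[];
L=np.array([(sx*.1,sy*.075,.035) for sx in(-1,1) for sy in(-1,1)])
best=None
for a0 in np.radians(np.arange(-80,100,20)):
    W=world([*ctr[:2],a0],L)
    m=lambda Q:L[[np.argmin(((W-q)**2).sum(1)) for q in Q]]
    p,r=fit([(cs,m(A),np.array(S)),(cd,m(B),np.array(D))],[*ctr[:2],a0]); e=np.abs(r).sum()
    if best is None or e<best[0]: best=(e,p,r)
print(best[1],np.degrees(best[1][2]),best[2].tolist())
for n,px,c,z in(('cup',(428,160),cs,.055),('tape',(446,196),cs,.024),('clamp',(445,243),cs,.03)): print(n,at(c,px,z).round(3))
```

```text
[[0.477, 0.428, 0.035], [0.465, 0.284, 0.035], [0.671, 0.42, 0.035], [0.663, 0.264, 0.035]] [[0.473, 0.418, 0.035], [0.671, 0.408, 0.035], [0.662, 0.265, 0.035], [0.471, 0.281, 0.035]]
[0.56908741 0.3488364  0.035     ] [0.56951689 0.34336554 0.035     ]
[ 0.57008868  0.34640446 -0.07023331] -4.024072240007048 [[-0.3, -0.2], [-1.1, 0.7], [0.2, 1.3], [0.6, 0.1], [-1.0, -1.5], [-0.0, -1.2], [0.6, -0.2], [-1.1, 1.2]]
cup [0.546 0.552 0.055]
tape [0.677 0.457 0.024]
clamp [0.789 0.255 0.03 ]
```

```bash
python3 -m handwheel '[{"travel":[0.152,0.052,0.16],"dr":[0,0,0]},{"travel":[0.152,0.052,0.16],"dr":[0,0,0]},{"travel":[0.152,0.052,0.16],"dr":[0,0,0]},{"travel":[0.152,0.052,0.16],"dr":[0,0,0]},{"travel":[0.152,0.052,0.16],"dr":[0,0,0]},{"travel":[0,0,0],"dr":[0,0,-0.134]},{"travel":[0,0,0],"dr":[0,0,-0.134]},{"travel":[0,0,0],"dr":[0,0,0]},{"travel":[0,0,0],"dr":[0,0,0]}]' -1
cat > go.py <<'E'
# print pose and the rest of a move to (x,y,z,yaw of tool y or x) in tool axes / full scale
import sys
from bench import ctrl
from h import *
o=ctrl.get_obs();q=o['eef_rot'];R=Rn.from_quat([*q[1:],q[0]])
print('t',round(o['time_s'],2),'pos',o['eef_pos'].round(4),'F',o['wrist_force'].round(1),'open',round(o['opening'],3),'Rx',R.as_matrix()[:,0].round(3),'q6',round(o['q'][5],2))
if len(sys.argv)>4:
    g=np.array(sys.argv[1:4],float);yx=np.radians(float(sys.argv[4])) # yaw of tool x in world
    T=np.array([[np.cos(yx),np.sin(yx),0],[np.sin(yx),-np.cos(yx),0],[0,0,-1]]).T
    T=np.column_stack([[np.cos(yx),np.sin(yx),0],[np.sin(yx),-np.cos(yx),0],[0,0,-1]])
    print('travel',(R.inv().apply(g-o['eef_pos'])/.15).round(3),'dr',(np.degrees((R.inv()*Rn.from_matrix(T)).as_rotvec())/30).round(3))
E
python3 go.py .6133 .1143 .06 98
python3 - <<'E'
from bench import viewer
from h import *
c=viewer.get_calibration('wrist');i=viewer.camera('wrist')
p=[.5751,.0130,.14036]
for y in(.095,0,-.095):
  for l in((-.035,y,.059),(.052,y,.054)):
    u=proj(c,world(p,l))[0]; print(u.round(1)); cv2.drawMarker(i,tuple(int(round(v)) for v in u),(0,255,0),cv2.MARKER_CROSS,8,1) if abs(u).max()<2000 else 0
cv2.imwrite('pics/w1.png',i[:,:,::-1])
E
```

```text
time_s: 0.9
eef_pos: [0.614, 0.1181, 0.1019]
eef_rot: [-0.001, 0.655, 0.755, -0.002]
wrist_force: [0.1, -0.7, -0.4]
opening: 0.001
t 0.9 pos [0.614  0.1181 0.1019] F [ 0.1 -0.7 -0.4] open 0.001 Rx [-0.142  0.99  -0.001] q6 -0.14
travel [-0.024 -0.007  0.279] dr [-0.01   0.002  0.005]
[145.2 269.9]
[310.8 267.5]
[164.5 419.8]
[310.6 415.8]
[181.  535.5]
[310.5 530.6]
```

View pics/w1.png

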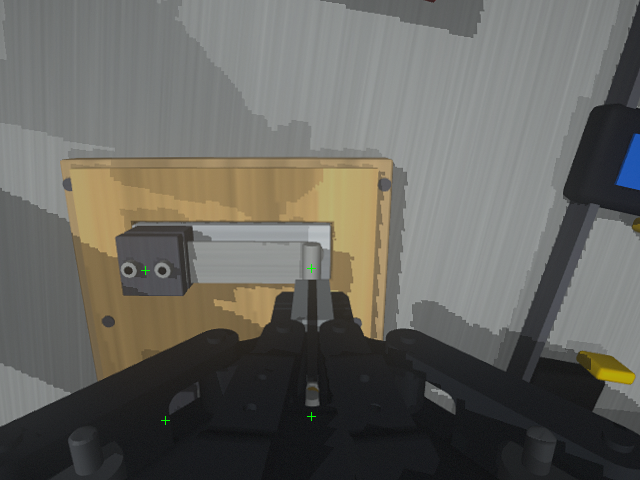

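```bash
python3 -m handwheel '[{"travel":[-0.024,-0.007,0.16],"dr":[-0.01,0,0]},{"travel":[0,0,0.08],"dr":[0,0,0]},{"travel":[0,0,0.02],"dr":[0,0,0]},{"travel":[0,0,0],"dr":[0,0,0]}]'; python3 go.py .6133 .1143 .056 98
```

```text
time_s: 1.28
eef_pos: [0.6154, 0.1129, 0.0647]
eef_rot: [0.002, 0.658, 0.753, 0.001]
wrist_force: [0.1, 0.4, 1.3]
opening: -0.003
t 1.28 pos [0.6154 0.1129 0.0647] F [0.1 0.4 1.3] open -0.003 Rx [-0.134  0.991 -0.002] q6 -0.14
travel [ 0.011 -0.013  0.058] dr [ 0.01   0.004 -0.01 ]
```

```bash
python3 -m handwheel '[{"travel":[0.011,-0.013,0.03],"dr":[0,0,-0.01]},{"travel":[0,0,0.02],"dr":[0,0,0]},{"travel":[0,0,0],"dr":[0,0,0]}]'; python3 go.py .6133 .1143 .05 98
python3 -m handwheel '[{"travel":[0,0,0.01],"dr":[0,0,0]},{"travel":[0,0,0.01],"dr":[0,0,0]}]'
```

```text
time_s: 1.53
eef_pos: [0.6143, 0.1141, 0.0586]
eef_rot: [0.003, 0.657, 0.754, 0.002]
wrist_force: [0.1, 0.2, -0.4]
opening: 0.005
t 1.53 pos [0.6143 0.1141 0.0586] F [ 0.1  0.2 -0.4] open 0.005 Rx [-0.138  0.99  -0.002] q6 -0.14
travel [ 0.003 -0.007  0.057] dr [ 0.014  0.005 -0.002]
time_s: 1.7
eef_pos: [0.6152, 0.1142, 0.0567]
eef_rot: [0.004, 0.657, 0.754, 0.003]
wrist_force: [0.6, -0.2, 0.6]
opening: -0.001
```

```bash
python3 -m handwheel '[{"travel":[0,-0.006,0.012],"dr":[0,0,0]},{"travel":[0,0,0.012],"dr":[0,0,0]}]'|sed -n '2p;4p';python3 -m handwheel '[{"travel":[0,0,0.012],"dr":[0,0,0]},{"travel":[0,0,0.012],"dr":[0,0,0]}]'|sed -n '2p;4p'; python3 -m handwheel '[{"travel":[0,0,0.01],"dr":[0,0,0]},{"travel":[0,0,0.01],"dr":[0,0,0]}]'|sed -n '2p;4p'
```

```text
eef_pos: [0.615, 0.1142, 0.0536]
wrist_force: [-0.4, -0.5, 0.3]
eef_pos: [0.6153, 0.1142, 0.0503]
wrist_force: [-1.8, 0.6, 3.6]
eef_pos: [0.6155, 0.1142, 0.0478]
wrist_force: [-2.7, -0.2, 6.2]
```

```bash
python3 -m handwheel '[{"travel":[0,0,0.007],"dr":[0,0,0]},{"travel":[0,0,0.007],"dr":[0,0,0]}]'|sed -n '2p;4p';python3 -m handwheel '[{"travel":[0,0,0.006],"dr":[0,0,0]},{"travel":[0,0,0.006],"dr":[0,0,0]}]'|sed -n '2p;4p'
```

```text
eef_pos: [0.6156, 0.1142, 0.0468]
wrist_force: [-5.0, -0.5, 11.7]
eef_pos: [0.6156, 0.1142, 0.047]
wrist_force: [-4.1, 0.1, 10.3]
```

```bash
python3 -m handwheel '[{"travel":[0,0,0.006],"dr":[0,0,0]},{"travel":[0,0,0.006],"dr":[0,0,0]},{"travel":[0,0,0.006],"dr":[0,0,0]},{"travel":[0,0,0.006],"dr":[0,0,0]}]'|sed -n '2p;4p'
python3 -m handwheel '[{"travel":[0,0,-0.012],"dr":[0,0,0]},{"travel":[0,0,-0.025],"dr":[0,0,0]},{"travel":[0,0,-0.06],"dr":[0,0,0]},{"travel":[0,0,-0.1],"dr":[0,0,0]},{"travel":[0,0,-0.1],"dr":[0,0,0]},{"travel":[0,0,0],"dr":[0,0,0]}]'|sed -n '1,4p'; python3 go.py .6266 .0203 .064 98
```

```text
eef_pos: [0.6156, 0.1143, 0.0471]
wrist_force: [-4.5, -0.8, 8.8]
time_s: 3.37
eef_pos: [0.6145, 0.1143, 0.0934]
eef_rot: [0.004, 0.656, 0.755, 0.002]
wrist_force: [1.2, 0.7, -0.4]
t 3.37 pos [0.6145 0.1143 0.0934] F [ 1.2  0.7 -0.4] open 0.0 Rx [-0.139  0.99  -0.004] q6 -0.14
travel [-0.631 -0.009  0.199] dr [0.016 0.007 0.   ]
```

```bash
python3 -m handwheel '[{"travel":[-0.21,-0.005,0],"dr":[0.015,0.005,0]},{"travel":[-0.21,-0.005,0.03],"dr":[0,0,0]},{"travel":[-0.21,-0.005,0.06],"dr":[0,0,0]},{"travel":[0,0,0.06],"dr":[0,0,0]},{"travel":[0,0,0],"dr":[0,0,0]},{"travel":[0,0,0],"dr":[0,0,0]}]'|sed -n '1,4p'; python3 go.py .6266 .0203 .057 98
```

```text
time_s: 3.87
eef_pos: [0.6272, 0.0182, 0.0706]
eef_rot: [0.002, 0.655, 0.756, 0.001]
wrist_force: [-0.1, 0.7, 0.9]
t 3.87 pos [0.6272 0.0182 0.0706] F [-0.1  0.7  0.9] open -0.001 Rx [-0.142  0.99  -0.002] q6 -0.3
travel [ 0.015 -0.002  0.09 ] dr [0.009 0.003 0.005]
```

```bash
python3 -m handwheel '[{"travel":[0.015,-0.005,0.05],"dr":[0.008,0,0]},{"travel":[0,0,0.035],"dr":[0,0,0]},{"travel":[0,-0.003,0.015],"dr":[0,0,0]},{"travel":[0,0,0],"dr":[0,0,0]}]'|sed -n '2p;4p'; python3 -m handwheel '[{"travel":[0,-0.003,0.012],"dr":[0,0,0]},{"travel":[0,0,0.012],"dr":[0,0,0]}]'|sed -n '2p;4p';python3 -m handwheel '[{"travel":[0,0,0.012],"dr":[0,0,0]},{"travel":[0,0,0.012],"dr":[0,0,0]}]'|sed -n '2p;4p'
```

```text
eef_pos: [0.6248, 0.0236, 0.0538]
wrist_force: [-0.2, -0.5, -0.9]
eef_pos: [0.6249, 0.0244, 0.0506]
wrist_force: [-0.9, -2.1, 3.0]
eef_pos: [0.6252, 0.0244, 0.0479]
wrist_force: [-2.3, -1.3, 6.3]
```

```bash
python3 -m handwheel '[{"travel":[0,0,0.008],"dr":[0,0,0]},{"travel":[0,0,0.007],"dr":[0,0,0]}]'|sed -n '2p;4p';python3 -m handwheel '[{"travel":[0,0,0.007],"dr":[0,0,0]},{"travel":[0,0,0.007],"dr":[0,0,0]}]'|sed -n '2p;4p'
```

```text
eef_pos: [0.6253, 0.0244, 0.0465]
wrist_force: [-2.7, -0.6, 6.2]
eef_pos: [0.6254, 0.0243, 0.0456]
wrist_force: [-3.4, -0.6, 8.9]
```

```bash
python3 -m handwheel '[{"travel":[0,0,0.007],"dr":[0,0,0]},{"travel":[0,0,0.006],"dr":[0,0,0]}]'|sed -n '2p;4p';python3 -m handwheel '[{"travel":[0,0,0.006],"dr":[0,0,0]}]'|sed -n '2p;4p'
```

```text
eef_pos: [0.6254, 0.0243, 0.0456]
wrist_force: [-5.3, -0.4, 10.0]
eef_pos: [0.6254, 0.0243, 0.0457]
wrist_force: [-3.8, -0.7, 9.4]
```

```bash
python3 -m handwheel '[{"travel":[0,0,0.007],"dr":[0,0,0]},{"travel":[0,0,0.007],"dr":[0,0,0]},{"travel":[0,0,0.007],"dr":[0,0,0]},{"travel":[0,0,0.007],"dr":[0,0,0]}]'|sed -n '2p;4p'
python3 -m handwheel '[{"travel":[0,0,-0.012],"dr":[0,0,0]},{"travel":[0,0,-0.025],"dr":[0,0,0]},{"travel":[0,0,-0.06],"dr":[0,0,0]},{"travel":[0,0,-0.1],"dr":[0,0,0]},{"travel":[0,0,-0.1],"dr":[0,0,0]},{"travel":[0,0,0],"dr":[0,0,0]}]'|sed -n '1,4p'; python3 go.py .6399 -.0738 .075 98
```

```text
eef_pos: [0.6254, 0.0243, 0.0455]
wrist_force: [-4.6, 0.1, 9.0]
time_s: 5.95
eef_pos: [0.625, 0.0251, 0.0925]
eef_rot: [0.0, 0.653, 0.757, -0.0]
wrist_force: [0.5, -0.0, 0.2]
t 5.95 pos [0.625  0.0251 0.0925] F [ 0.5 -0.   0.2] open 0.003 Rx [-0.147  0.989 -0.001] q6 -0.3
travel [-0.667  0.001  0.117] dr [-0.     0.002  0.015]
```

```bash
python3 -m handwheel '[{"travel":[-0.22,0,0],"dr":[0,0,0.012]},{"travel":[-0.22,0,0.03],"dr":[0,0,0]},{"travel":[-0.22,0,0.06],"dr":[0,0,0]},{"travel":[0,0,0.06],"dr":[0,0,0]},{"travel":[0,0,0],"dr":[0,0,0]},{"travel":[0,0,0],"dr":[0,0,0]}]'|sed -n '1,4p'; python3 go.py .6399 -.0738 .057 98
```

```text
time_s: 6.45
eef_pos: [0.6411, -0.0747, 0.0694]
eef_rot: [0.002, 0.655, 0.756, 0.002]
wrist_force: [-0.6, -0.3, 0.2]
t 6.45 pos [ 0.6411 -0.0747  0.0694] F [-0.6 -0.3  0.2] open -0.001 Rx [-0.143  0.99  -0.001] q6 -0.44
travel [ 0.007 -0.007  0.083] dr [0.009 0.002 0.008]
```

```bash
python3 -m handwheel '[{"travel":[0.003,-0.007,0.05],"dr":[0,0,0]},{"travel":[0,0,0.03],"dr":[0,0,0]},{"travel":[0,-0.003,0.013],"dr":[0,0,0]},{"travel":[0,0,0],"dr":[0,0,0]}]'|sed -n '2p;4p'; python3 -m handwheel '[{"travel":[0,-0.003,0.012],"dr":[0,0,0]},{"travel":[0,0,0.012],"dr":[0,0,0]}]'|sed -n '2p;4p';python3 -m handwheel '[{"travel":[0,0,0.012],"dr":[0,0,0]},{"travel":[0,0,0.012],"dr":[0,0,0]}]'|sed -n '2p;4p'
```

```text
eef_pos: [0.6386, -0.071, 0.0536]
wrist_force: [-0.4, 0.1, 0.1]
eef_pos: [0.6386, -0.0699, 0.0504]
wrist_force: [-0.6, -0.6, 1.2]
eef_pos: [0.6389, -0.0698, 0.0474]
wrist_force: [-2.6, -0.7, 2.5]
```

```bash
python3 -m handwheel '[{"travel":[0,0,0.009],"dr":[0,0,0]},{"travel":[0,0,0.008],"dr":[0,0,0]}]'|sed -n '2p;4p';python3 -m handwheel '[{"travel":[0,0,0.007],"dr":[0,0,0]},{"travel":[0,0,0.007],"dr":[0,0,0]}]'|sed -n '2p;4p'
```

```text
eef_pos: [0.639, -0.0699, 0.0452]
wrist_force: [-1.8, -1.1, 3.6]
eef_pos: [0.6391, -0.07, 0.0438]
wrist_force: [-4.7, -0.6, 10.6]
```

```bash
python3 -m handwheel '[{"travel":[0,0,0.006],"dr":[0,0,0]},{"travel":[0,0,0.006],"dr":[0,0,0]},{"travel":[0,0,0.006],"dr":[0,0,0]},{"travel":[0,0,0.006],"dr":[0,0,0]},{"travel":[0,0,0.006],"dr":[0,0,0]}]'|sed -n '2p;4p'
python3 -m handwheel '[{"travel":[0,0,0.006],"dr":[0,0,0]},{"travel":[0,0,-0.012],"dr":[0,0,0]},{"travel":[0,0,-0.025],"dr":[0,0,0]},{"travel":[0,0,-0.06],"dr":[0,0,0]},{"travel":[0,0,-0.1],"dr":[0,0,0]},{"travel":[0,0,-0.15],"dr":[0,0,0]},{"travel":[0,0,-0.15],"dr":[0,0,0]},{"travel":[0,0,0],"dr":[0,0,0]}]'|sed -n '1,4p'; python3 go.py .5537 -.086 .10 8
```

```text
eef_pos: [0.6391, -0.07, 0.0439]
wrist_force: [-4.0, 0.9, 9.2]
time_s: 8.53
eef_pos: [0.6381, -0.0692, 0.121]
eef_rot: [0.0, 0.653, 0.758, 0.001]
wrist_force: [2.0, -0.4, 0.7]
t 8.53 pos [ 0.6381 -0.0692  0.121 ] F [ 2.  -0.4  0.7] open 0.0 Rx [-0.148  0.989  0.001] q6 -0.44
travel [-0.027 -0.574  0.138] dr [ 1.000e-03 -6.000e-03  3.018e+00]
```

```bash
python3 -m handwheel '[{"travel":[-0.009,-0.19,0],"dr":[0,0,0]},{"travel":[-0.009,-0.19,0],"dr":[0,0,0]},{"travel":[-0.009,-0.19,0],"dr":[0,0,0]},{"travel":[0,0,0],"dr":[0,0,0.235]},{"travel":[0,0,0],"dr":[0,0,0.235]},{"travel":[0,0,0],"dr":[0,0,0.235]},{"travel":[0,0,0],"dr":[0,0,0.235]},{"travel":[0,0,0],"dr":[0,0,0.235]},{"travel":[0,0,0],"dr":[0,0,0.235]},{"travel":[0,0,0],"dr":[0,0,0.235]},{"travel":[0,0,0],"dr":[0,0,0.235]},{"travel":[0,0,0],"dr":[0,0,0.235]},{"travel":[0,0,0],"dr":[0,0,0.235]},{"travel":[0,0,0],"dr":[0,0,0.235]},{"travel":[0,0,0],"dr":[0,0,0.235]},{"travel":[0,0,0],"dr":[0,0,0.235]},{"travel":[0,0,0],"dr":[0,0,0]}]' 0.5; python3 go.py .5537 -.086 .10 8
```

```text
time_s: 9.95
eef_pos: [0.5493, -0.0844, 0.1165]
eef_rot: [-0.002, 0.999, 0.046, 0.003]
wrist_force: [1.4, 0.2, -0.1]
opening: 0.749
t 9.95 pos [ 0.5493 -0.0844  0.1165] F [ 1.4  0.2 -0.1] open 0.749 Rx [0.996 0.091 0.006] q6 1.11
travel [0.027 0.014 0.11 ] dr [-0.008 -0.011 -0.093]
```

```bash
python3 -m handwheel '[{"travel":[0.027,0.014,0.05],"dr":[-0.008,-0.011,-0.093]},{"travel":[0,0,0],"dr":[0,0,0]},{"travel":[0,0,0],"dr":[0,0,0]}]' >/dev/null; python3 go.py .5537 -.086 .034 8
python3 - <<'E'
from bench import viewer
from h import *
c=viewer.get_calibration('wrist');i=viewer.camera('wrist')
p=[.5751,.0130,.14036]
for y in(0,-.095):
  for l in((-.035,y,.059),(.052,y,.054)):
    u=proj(c,world(p,l))[0]; print(u.round(1)); cv2.drawMarker(i,tuple(int(round(v)) for v in u),(0,255,0),cv2.MARKER_CROSS,8,1)
cv2.imwrite('pics/w2.png',i[:,:,::-1])
E
```

```text
t 10.2 pos [ 0.5536 -0.0859  0.1085] F [0.  0.6 0.1] open 0.751 Rx [0.989 0.149 0.   ] q6 1.06
travel [0.001 0.001 0.497] dr [-0.001 -0.     0.019]
[135.2 257.8]
[121.2  87.4]
[311.5 259.6]
[313.2  87.8]
```

View pics/w2.png

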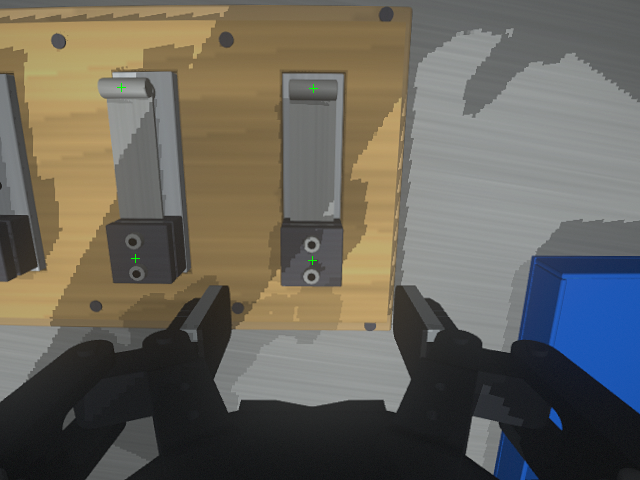

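```bash
python3 -m handwheel '[{"travel":[0,0,0.2],"dr":[0,0,0.01]},{"travel":[0,0,0.18],"dr":[0,0,0]},{"travel":[0,0,0.1],"dr":[0,0,0]},{"travel":[0,0,0.04],"dr":[0,0,0]},{"travel":[0,0,0],"dr":[0,0,0]},{"travel":[0,0,0],"dr":[0,0,0]}]'|sed -n '1,4p'; python3 go.py .5537 -.086 .028 8
```

```text
time_s: 10.75
eef_pos: [0.5555, -0.0864, 0.031]
eef_rot: [0.001, 0.997, 0.073, 0.003]
wrist_force: [-0.1, 0.8, -0.2]
t 10.75 pos [ 0.5555 -0.0864  0.031 ] F [-0.1  0.8 -0.2] open 0.748 Rx [0.989 0.147 0.006] q6 1.06
travel [-0.012 -0.004  0.02 ] dr [ 0.003 -0.011  0.014]
```

```bash
python3 -m handwheel '[{"travel":[-0.012,-0.004,0.018],"dr":[0,-0.011,0.01]},{"travel":[0,0,0],"dr":[0,0,0]}]'|sed -n '2,4p'; python3 -m handwheel '[{"travel":[0,0,0],"dr":[0,0,0]},{"travel":[0,0,0],"dr":[0,0,0]},{"travel":[0,0,0],"dr":[0,0,0]},{"travel":[0,0,0],"dr":[0,0,0]},{"travel":[0,0,0],"dr":[0,0,0]},{"travel":[0,0,0],"dr":[0,0,0]},{"travel":[0,0,0],"dr":[0,0,0]},{"travel":[0,0,0],"dr":[0,0,0]}]' -1; python3 go.py .5537 -.086 .028 8
```

```text
eef_pos: [0.5546, -0.0864, 0.03]
eef_rot: [0.001, 0.997, 0.071, 0.001]
wrist_force: [-1.3, -0.7, -0.6]
time_s: 11.58
eef_pos: [0.5558, -0.0861, 0.0325]
eef_rot: [0.002, 0.997, 0.071, 0.002]
wrist_force: [0.0, 1.0, -0.9]
opening: 0.383
t 11.58 pos [ 0.5558 -0.0861  0.0325] F [ 0.   1.  -0.9] open 0.383 Rx [0.99  0.141 0.004] q6 1.07
travel [-0.014 -0.003  0.03 ] dr [ 0.007 -0.008  0.004]
```

```bash
python3 -m handwheel '[{"travel":[0,0,-0.02],"dr":[0,0,0]},{"travel":[0,0,-0.04],"dr":[0,0,0]},{"travel":[0,0,-0.06],"dr":[0,0,0]},{"travel":[0,0,-0.08],"dr":[0,0,0]},{"travel":[0,0,-0.1],"dr":[0,0,0]},{"travel":[0,0,-0.1],"dr":[0,0,0]},{"travel":[0,0,-0.1],"dr":[0,0,0]},{"travel":[0,0,0],"dr":[0,0,0]},{"travel":[0,0,0],"dr":[0,0,0]}]'; python3 go.py .531 .349 .12 -4
python3 - <<'E'
from bench import viewer
import cv2
cv2.imwrite('pics/w3.png',viewer.camera('wrist')[:,:,::-1])
E
```

```text
time_s: 12.33
eef_pos: [0.5544, -0.0861, 0.1153]
eef_rot: [0.002, 0.997, 0.071, 0.002]
wrist_force: [0.4, 0.9, -3.4]
opening: 0.385
t 12.33 pos [ 0.5544 -0.0861  0.1153] F [ 0.4  0.9 -3.4] open 0.385 Rx [0.99  0.142 0.003] q6 1.07
travel [ 0.256 -2.893 -0.042] dr [ 0.007 -0.007  0.404]
```

View pics/w3.png

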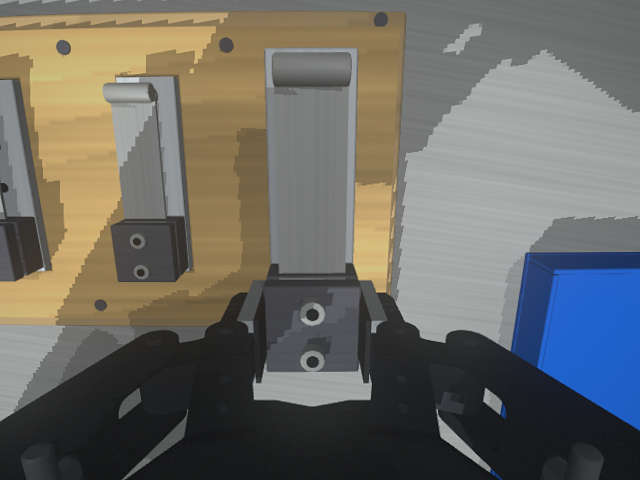

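```bash
python3 - <<'E'
from bench import ctrl,viewer
from h import *
c=viewer.get_calibration('wrist');o=ctrl.get_obs();q=o['eef_rot'];R=Rn.from_quat([*q[1:],q[0]])
for dx in (0,.0015,-.0015):
  print(dx,[proj(c,o['eef_pos']+R.apply([x+dx,0,z]))[0].round(1) for x,z in((0,.0145-.041),(.087,.0145-.036))])
E
python3 -m handwheel '[{"travel":[0.01,-0.12,-0.03],"dr":[0,0,0]},{"travel":[0.02,-0.2,-0.03],"dr":[0,0,0]},{"travel":[0.022,-0.24,-0.02],"dr":[0,0,0]},{"travel":[0.022,-0.24,0],"dr":[0,0,0]},{"travel":[0.022,-0.24,0],"dr":[0,0,0]},{"travel":[0.022,-0.24,0],"dr":[0,0,0]},{"travel":[0.022,-0.24,0],"dr":[0,0,0]},{"travel":[0.022,-0.24,0],"dr":[0,0,0]},{"travel":[0.022,-0.24,0],"dr":[0,0,0]},{"travel":[0.022,-0.24,0],"dr":[0,0,0]},{"travel":[0.022,-0.24,0],"dr":[0,0,0]},{"travel":[0.02,-0.24,0],"dr":[0,0,0]},{"travel":[0.01,-0.12,0],"dr":[0,0,0]},{"travel":[0,0,0],"dr":[0,0,0.135]},{"travel":[0,0,0],"dr":[0,0,0.135]},{"travel":[0,0,0],"dr":[0,0,0.135]},{"travel":[0,0,0],"dr":[0,0,0]},{"travel":[0,0,0],"dr":[0,0,0]}]'; python3 go.py .531 .349 .11 -4
```

```text
0 [array([310.8, 331.2]), array([310.7,  58.8])]
0.0015 [array([310.8, 327.2]), array([310.7,  53.4])]
-0.0015 [array([310.8, 335.1]), array([310.7,  64.2])]
time_s: 13.88
eef_pos: [0.5209, 0.3594, 0.1066]
eef_rot: [0.006, 0.999, -0.04, -0.01]
wrist_force: [-0.3, -0.3, -4.0]
opening: 0.382
t 13.88 pos [0.5209 0.3594 0.1066] F [-0.3 -0.3 -4. ] open 0.382 Rx [ 0.997 -0.08  -0.019] q6 2.07
travel [ 0.072  0.064 -0.023] dr [ 0.023  0.037 -0.019]
```

```bash
python3 -m handwheel '[{"travel":[0.085,0.064,0],"dr":[0.023,0.037,-0.019]},{"travel":[0,0,0],"dr":[0,0,0]},{"travel":[0,0,0],"dr":[0,0,0]}]' >/dev/null; python3 go.py .5336 .3488 .0235 -4
python3 - <<'E'
from bench import ctrl,viewer
from h import *
c=viewer.get_calibration('wrist');i=viewer.camera('wrist')
p=[.5701,.3464,-.0702]
for z in(.035,.004):
  s=.004 if z<.01 else 0
  u=proj(c,world(p,[(sx*(.1-s),sy*(.075-s),z) for sx,sy in((-1,-1),(-1,1),(1,1),(1,-1))]));print(u.round(0).tolist())
  cv2.polylines(i,[u.round().astype(int)],True,(0,255,0),1)
cv2.imwrite('pics/w4.png',i[:,:,::-1])
E
```

```text
t 14.13 pos [0.5317 0.3479 0.1042] F [-1.4  0.2 -2.6] open 0.387 Rx [ 0.998 -0.064 -0.003] q6 2.03
travel [ 0.014 -0.008  0.538] dr [0.003 0.006 0.011]
[[427.0, 342.0], [190.0, 341.0], [160.0, -17.0], [460.0, -15.0]]
[[409.0, 314.0], [208.0, 313.0], [188.0, 10.0], [433.0, 12.0]]
```

View pics/w4.png

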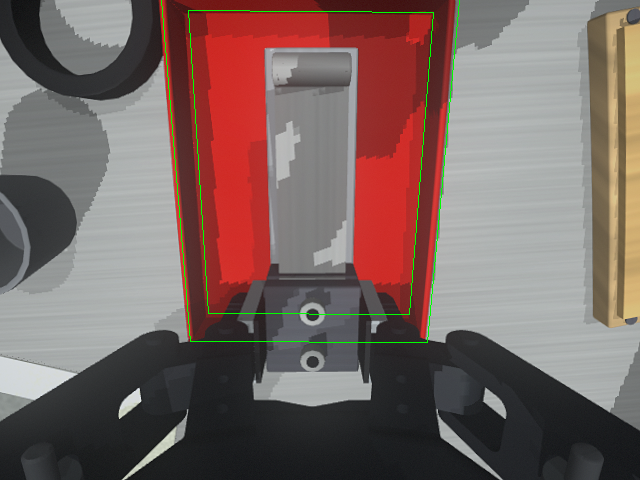

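```bash
python3 -m handwheel '[{"travel":[0.014,-0.008,0.13],"dr":[0.003,0.006,0.011]},{"travel":[0,0,0.13],"dr":[0,0,0]},{"travel":[0,0,0.11],"dr":[0,0,0]},{"travel":[0,0,0.07],"dr":[0,0,0]},{"travel":[0,0,0.03],"dr":[0,0,0]},{"travel":[0,0,0],"dr":[0,0,0]},{"travel":[0,0,0],"dr":[0,0,0]}]'|sed -n '1,4p'; python3 go.py .5336 .3488 .0185 -4
```

```text
time_s: 14.77
eef_pos: [0.5349, 0.3496, 0.0328]
eef_rot: [-0.0, 0.999, -0.034, 0.001]
wrist_force: [-0.2, 0.4, -2.8]
t 14.77 pos [0.5349 0.3496 0.0328] F [-0.2  0.4 -2.8] open 0.386 Rx [ 0.998 -0.068  0.002] q6 2.03
travel [-0.008  0.006  0.095] dr [-0.002 -0.003  0.004]
```

```bash
python3 -m handwheel '[{"travel":[0,0,0.035],"dr":[0,-0.003,0]},{"travel":[0,0,0.025],"dr":[0,0,0]},{"travel":[0,0,0],"dr":[0,0,0]}]'|sed -n '2,4p';python3 -m handwheel '[{"travel":[0,0,0.012],"dr":[0,0,0]},{"travel":[0,0,0.012],"dr":[0,0,0]}]'|sed -n '2,4p'; python3 -m handwheel '[{"travel":[0,0,0.01],"dr":[0,0,0]},{"travel":[0,0,0.008],"dr":[0,0,0]}]'|sed -n '2,4p'
```

```text
eef_pos: [0.5364, 0.3505, 0.0256]
eef_rot: [-0.001, 0.999, -0.034, 0.002]
wrist_force: [-0.4, -0.7, -3.6]
eef_pos: [0.5373, 0.3509, 0.0229]
eef_rot: [-0.002, 0.999, -0.034, 0.003]
wrist_force: [-0.6, 0.3, -3.7]
eef_pos: [0.5377, 0.3511, 0.0205]
eef_rot: [-0.002, 0.999, -0.034, 0.003]
wrist_force: [-0.5, 0.5, -3.4]
```

```bash
python3 go.py .5377 .3511 .0185 -4;python3 -m handwheel '[{"travel":[0,0,0.008],"dr":[0,-0.01,0]},{"travel":[0,0,0.006],"dr":[0,0,0]}]'|sed -n '2,4p'; python3 go.py .5377 .3511 .0185 -4;  python3 -m handwheel '[{"travel":[0,0,0.006],"dr":[0,0,0]},{"travel":[0,0,0.006],"dr":[0,0,0]}]'|sed -n '2,4p'
```

```text
t 15.35 pos [0.5377 0.3511 0.0205] F [-0.5  0.5 -3.4] open 0.382 Rx [ 0.998 -0.067  0.006] q6 2.03
travel [ 0.    -0.     0.013] dr [-0.008 -0.011  0.005]
eef_pos: [0.5377, 0.3512, 0.0186]
eef_rot: [-0.002, 0.999, -0.033, 0.0]
wrist_force: [-5.2, -1.6, 8.2]
t 15.52 pos [0.5377 0.3512 0.0186] F [-5.2 -1.6  8.2] open 0.386 Rx [ 0.998 -0.067  0.   ] q6 2.03
travel [0.    0.001 0.001] dr [-0.008 -0.001  0.006]
eef_pos: [0.538, 0.3513, 0.0187]
eef_rot: [-0.002, 0.999, -0.033, 0.0]
wrist_force: [-3.9, -0.8, 4.6]
```

```bash
python3 -m handwheel '[{"travel":[0,0,0],"dr":[0,0,0]},{"travel":[0,0,0],"dr":[0,0,0]},{"travel":[0,0,0],"dr":[0,0,0]},{"travel":[0,0,0],"dr":[0,0,0]},{"travel":[0,0,0],"dr":[0,0,0]}]' 0.3; python3 -m handwheel '[{"travel":[0,0,-0.03],"dr":[0,0,0]},{"travel":[0,0,-0.08],"dr":[0,0,0]},{"travel":[0,0,-0.15],"dr":[0,0,0]},{"travel":[0,0,-0.2],"dr":[0,0,0]},{"travel":[0,0,-0.2],"dr":[0,0,0]},{"travel":[0,0,-0.2],"dr":[0,0,0]},{"travel":[0,0,-0.1],"dr":[0,0,0]},{"travel":[0,0,0],"dr":[0,0,0]},{"travel":[0,0,0],"dr":[0,0,0]}]'
python3 - <<'E'
from bench import viewer
import cv2,numpy as np
w=viewer.camera('wrist')[:,:,::-1];s=viewer.camera('scene')[:,:,::-1]
s=cv2.resize(s[150:310,260:480],None,fx=2,fy=2);w=cv2.resize(w,(427,320))
cv2.imwrite('pics/end.png',np.hstack([w[:,:360],s]))
E
```

```text
time_s: 16.1
eef_pos: [0.5404, 0.3523, 0.0206]
eef_rot: [-0.003, 0.999, -0.033, 0.003]
wrist_force: [0.0, -0.4, -0.8]
opening: 0.65
time_s: 16.85
eef_pos: [0.5392, 0.3511, 0.1764]
eef_rot: [-0.003, 0.999, -0.033, 0.003]
wrist_force: [-0.7, -0.5, -0.5]
opening: 0.653
```

View pics/end.png

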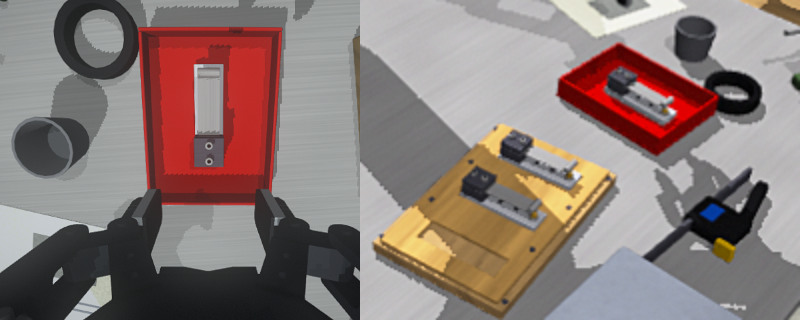

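The picture shows the unit flat and upright in the middle of the red tray (wrist view, around 208,115). The two sound units are still in their nests, the right nest is empty, and the gripper is clear.

```bash
python3 -c "
from bench import ctrl
print(ctrl.hand_in())"
```

```text
the job is handed in; nothing more can be done
None
```

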